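Seat a spring-loaded test plate on a connector with a hand press

TASK

Test the round connector that sits in the jig: with the hand press, push the jig's blue sprung plate squarely down until it has bottomed out firmly and level on the connector hidden beneath it, hold it there for a good second, and do not press much harder than that or the contacts are crushed. Then let the plate come all the way up again and stand the hand press upright, wholly on the round black rubber mat, leaving the other things on the bench alone.

Things in the scene. Friction and masses are not known exactly. Their poses are not given: they have to be found in the camera images.
- press_mid (a point): Loose hand press, standing upright left or right of the jig (the mat is on the other side): steel foot disc 56 mm diameter, 14 mm thick, flat below; neck 18 mm diameter; upright round black handle 30 mm diameter, 40 to 98 mm above the foot's underside. About 0.35 kg. This point: on its axis, 49 mm above the underside; z runs up the handle.
- mat: Round black rubber mat, 104 mm diameter, 4 mm thick, fixed on the bench. Origin: centre of its underside. The hand press has to end on it.
- jig: Fixed test jig: square aluminium base 136 x 136 mm, 6 mm thick, with four steel posts (10 mm diameter, at +-52 mm in its x and y, tops 72 mm above the bench) and a black nest ring in the middle that holds one round connector under the plate. Origin: centre of the base's underside, on the bench; z up.
- plate: The jig's blue sprung plate, 128 x 128 x 10 mm, guided on the posts; a thin yellow circle (62 mm diameter) marks the middle of its top. Origin: centre of its top face, 60 mm above the bench when up; z is its upward normal. It sinks straight down against springs, and rocks on its middle (to 0.12 rad, 1 Nm per rad) if pushed off-centre. Let go, it springs back.
- plate_travel (a joint): Plate's downward travel, m; 0 is up. Springs: 3 N to start, 0.25 N more per mm. It bottoms out on the connector (flat top, 37 mm diameter) after 12 to 24 mm, depending on which connector is in; the springs then push 6 to 9 N and the force climbs steeply. It is seated at over 4 N beyond the springs (14 to 22 N in all is right); over 40 N on the connector crushes its contacts.
- plug_a: One of three round black connectors with a yellow band, 37 mm diameter, of unlike, unmarked heights (20 to 32 mm). One of the three stands in the jig's nest, the other two in the grey tray; which one is where changes. Origin: centre of its underside, 6 mm above the bench.
- plug_b: As plug_a: another of the three connectors.
- plug_c: As plug_a: another of the three connectors.
- tape: Bystander: roll of tan tape lying flat, 84 mm diameter, 22 mm high. Origin: centre of its underside. Leave alone.
- meter: Bystander: yellow hand multimeter lying flat, 75 x 140 x 32 mm. Origin: centre of its underside. Leave alone.
- driver: Bystander: screwdriver lying on the bench on the right, near the robot. Leave alone.
- marker: Bystander: black marker pen lying beyond the jig, 120 mm long, 14 mm thick. Leave alone.
Things that resemble listed ones, but are neither listed nor needed, are in the scene too. Several things look just like the part that bears press_mid: the one meant starts farthest to the robot's left.

How it is judged:
On the way:
1. the plate, pushed by the upright hand press, bears firmly and level on the connector and is held there ((contact force between plate and plug_a above 4 N or contact force between plate and plug_b above 4 N or contact force between plate and plug_c above 4 N) and contact force between press and plate above 6 N and angle between plate's own z axis and vertical below 0.04 rad and angle between press_mid's own z axis and vertical below 0.1 rad), for 0.6 s.
At the end, for the whole second after the job is handed in: The plate has been held seated on the connector as told; now the hand press stands upright (within 0.06 rad) on the mat, its axis within 24 mm of the mat's centre, and the plate is up again (within 3 mm) and level (within 0.04 rad) (horizontal distance between press_mid and mat below 0.024 m and angle between press_mid's own z axis and vertical below 0.06 rad and height (world z) of press_mid between 0.05 and 0.057 m and value of joint plate_travel below 0.003 m and angle between plate's own z axis and vertical below 0.04 rad); the robot touches nothing.
It fails at once if the connector is crushed (over 40 N from the plate) (contact force between plate and plug_a above 40 N or contact force between plate and plug_b above 40 N or contact force between plate and plug_c above 40 N).
It fails at once if another thing on the bench, or a connector, is moved by more than 15 mm (distance of any of plug_a, plug_b, plug_c, tape, meter, driver, marker from where it was at the start of the episode above 0.015 m).
It also fails if it takes over 53 s, if anything falls off the work surface, if the arm or the gripper's body presses on something with over 40 N, if the wrist force passes 120 N, or if a joint passes its speed limit or range.

ROBOT

A 6-joint arm with a two-finger parallel gripper is mounted at the origin on the work surface. World frame = base frame: x ahead of the robot, y to its left, z up, the work surface at z = 0. Lengths are in m, angles in rad, forces in N, time in s.
With the tool pointing down it reaches from about 0.275 to 0.75 m from the base axis. Payload 10.2 kg.
Tool frame: the origin (TCP) lies midway between the tips of the shut fingers; the grasp point (between the pads) lies robot.grip_point_offset behind it (robot.grip_point_offset is the distance from the TCP to the grasp point, in m); x points along the fingers, z is the direction in which the jaws open and shut, and the axes are right-handed (so a half turn about x gives the same grasp; the last joint's range is limited). The gripper opens to 85 mm and grips with 20 to 120 N. Pads are 22 mm wide; open, the fingers measure 114 mm over their backs; the gripper's body (76 mm by 85 mm) begins 54 mm behind the grasp point. The pads swing forward as they close: fully open they stand 13 mm farther back than shut.
Start: joints at [0.99, 0.313, 1.498, -0, 1.331, -0.223], TCP at [0.184, 0.492, 0.231] pointing down, gripper open.
Joint ranges: [-2.94, 2.94], [-0.97, 2.17], [0.19, 2.56], [-1.23, 4.37], [0.02, 3.11], [-2.88, 2.88]. Speed limits (rad/s): [2.39, 2.39, 3.01, 3.14, 3.14, 3.14].

INTERFACE

Orientations are given as a 3x3 rotation matrix whose columns are the frame's x, y, z axes.
In Python, from bench import robot gives the robot as it stands. Calls block until the motion is done:
- robot.goto(position, orientation): joint-space move of the TCP to a pose.
- robot.movel(position, attitude=None, rate=0.15, stop_force=None): straight line of the TCP; attitude=None keeps the orientation; rate is the mean speed in m/s. With stop_force (N) it stops when the force on the tool has changed by that much, and returns True; else False.
- robot.movej(angles): joint-space move.
- robot.set_gripper(opening, f_grip=None): finger opening in m; f_grip is the grip in N (None keeps the last); returns when the fingers have stopped.
- robot.pause(seconds).
- robot.solve_ik(position, orientation): joint angles nearest the present ones, or None.
- robot.read_camera(name): name is "side" or "top" or "wrist"; returns the picture (480x640x3 uint8, red, green, blue); there is no depth.
- robot.calibration(name): a dict with "camera_matrix" (3x3 intrinsics, pixels), "R" (3x3) and "t" (3): a world point X has camera coordinates R X + t. Camera axes: x right, y down, z forward; pixel columns grow to the right and rows downward; lengths in m; the calibration is good to about 2 mm. A picture is of the moment at which its call begins: read the wrist's pose just before it. calibration takes no time and is no camera call; for the wrist camera it gives the pose at the moment of the call.
A pose or a line that the arm cannot do raises robot.IKError and nothing moves.
- robot.sign_off(): hands the job in, once; it reports no verdict.
Trained networks look in the newest picture that a camera, given by its name, has taken for a name from the list of things; names that differ only in an ending like _2 or _b are one class to them, and where a whole thing is asked for, a point or a joint stands for the part that bears it (a point fixed in the world has none). Each returns a list of dicts, best first, with "p" (0 to 1); they miss things now and then, are a little off and sometimes report something else, mostly with a low value. They report only what shows in the picture. A call takes as long as a camera call. They do not tell look-alikes from the thing itself.
- robot.boxes_of(camera, label): "position" ([x, y, z] in m, in the coordinates of the camera as it stood for that picture, good to about 4 mm: the middle of the surface that is visible of it).
- robot.regions_of(camera, label): "pixels" (480x640 bool, what is visible of it).
Readings, each from a call of its own:
- robot.current_time(): time.
- robot.current_q(): joint angles.
- robot.current_dq(): joint speeds.
- robot.current_tau(): joint torques, N m.
- robot.current_eef_pos(): TCP position.
- robot.current_tool_rot(): TCP orientation.
- robot.current_wrist_force(): force on the tool from outside, world axes, zero at the start.
- robot.current_moment(): the same for the moment, N m.
- robot.current_opening(): finger opening in m.
Only numpy, scipy, OpenCV 4.12 (cv2) and the standard library are available. Lean on these libraries where they do the work, as an engineer would, in place of code of your own. Each camera call takes 0.05 s, during which the arm holds its last target. There are 200 camera calls.

## Working session

There is one attempt and no reset: what is moved stays moved. The work goes in short steps, each a Python script; the robot and the scene stay as the last script left them, time stands still between calls to the robot, and variables do not carry over. Pictures are saved under pics/ and viewed, about 8 in all and at most 12, crops included, and the job is handed in when it is done.

```bash
mkdir -p pics
cat > h.py <<'E'
import numpy as np, cv2
from bench import robot
def snap(cam,f,crop=None,scale=1):
    c=robot.calibration(cam); im=robot.read_camera(cam)[:,:,::-1].copy()
    if crop: x0,y0,x1,y1=crop; im=im[y0:y1,x0:x1]
    if scale!=1: im=cv2.resize(im,None,fx=scale,fy=scale,interpolation=cv2.INTER_CUBIC)
    if f: cv2.imwrite('pics/'+f,im)
    return c
def toW(c,p): return np.array(c['R']).T@(np.array(p)-np.array(c['t']))
def proj(c,X):
    p=np.array(c['camera_matrix'])@(np.array(c['R'])@np.array(X)+np.array(c['t'])); return p[:2]/p[2]
def ray(c,px,z):
    R=np.array(c['R']);d=R.T@np.linalg.inv(c['camera_matrix'])@np.array([*px,1.]);o=-R.T@np.array(c['t'])
    return o+d*(z-o[2])/d[2]
E
python3 - <<'E'
from h import *
for cam in ['top','side']:
    c=snap(cam,cam+'0.png')
    print(cam,toW(c,[0,0,0]))
    for l in ['press_mid','mat','jig','plate','tape','meter','plug_a','driver','marker']:
        for b in robot.boxes_of(cam,l):
            w=toW(c,b['position']); print(l,round(b['p'],2),w.round(3),proj(c,w).round(0))
print(robot.current_time(),robot.grip_point_offset,robot.current_tool_rot())
E
```

```text
top [ 0.2982441  -0.0898343   1.33789324]
press_mid 0.94 [ 0.502 -0.339  0.013] [432. 256.]
press_mid 0.73 [ 0.417 -0.274  0.017] [405. 291.]
press_mid 0.61 [ 0.255 -0.382  0.017] [453. 363.]
mat 0.91 [0.478 0.226 0.008] [195. 262.]
jig 0.76 [0.543 0.023 0.06 ] [279. 233.]
jig 0.21 [0.551 0.013 0.061] [283. 229.]
jig 0.2 [0.546 0.019 0.057] [280. 232.]
plate 0.65 [0.552 0.013 0.062] [283. 229.]
plate 0.25 [ 0.417 -0.272  0.014] [404. 291.]
tape 0.86 [ 0.725 -0.179  0.021] [365. 164.]
tape 0.21 [ 0.414 -0.273  0.017] [404. 292.]
meter 0.59 [ 0.677 -0.371  0.031] [445. 183.]
plug_a 0.77 [0.634 0.26  0.031] [182. 196.]
plug_a 0.49 [0.705 0.28  0.03 ] [176. 168.]
plug_a 0.26 [0.475 0.229 0.005] [194. 264.]
driver 0.62 [ 0.342 -0.466  0.021] [488. 325.]
marker 0.83 [0.768 0.029 0.011] [281. 147.]
side [0.47117457 0.63182952 0.89427902]
press_mid 0.92 [ 0.36  -0.364  0.033] [378. 169.]
press_mid 0.88 [ 0.426 -0.265  0.026] [353. 194.]
press_mid 0.88 [ 0.511 -0.338  0.031] [323. 172.]
press_mid 0.6 [ 0.259 -0.374  0.03 ] [413. 169.]
press_mid 0.39 [0.77  0.033 0.012] [202. 279.]
mat 0.74 [0.477 0.23  0.002] [322. 370.]
jig 0.97 [0.548 0.043 0.059] [296. 277.]
plate 0.6 [0.55  0.028 0.059] [296. 272.]
plate 0.42 [0.64  0.271 0.034] [238. 377.]
tape 0.55 [ 0.727 -0.176  0.016] [236. 213.]
meter 0.88 [ 0.675 -0.356  0.03 ] [266. 165.]
plug_a 0.85 [0.704 0.293 0.024] [203. 388.]
plug_a 0.68 [0.638 0.269 0.03 ] [239. 377.]
driver 0.7 [ 0.324 -0.461  0.011] [388. 154.]
marker 0.74 [0.769 0.034 0.012] [202. 280.]
marker 0.54 [0.556 0.03  0.058] [293. 272.]
marker 0.33 [ 0.478  0.232 -0.   ] [321. 371.]
1.0 0.0187 [[-2.20621065e-05 -9.36662701e-01  3.50232757e-01]
 [-1.72243774e-05  3.50232758e-01  9.36662701e-01]
 [-1.00000000e+00  1.46322111e-05 -2.38603042e-05]]
```

View pics/top0.png

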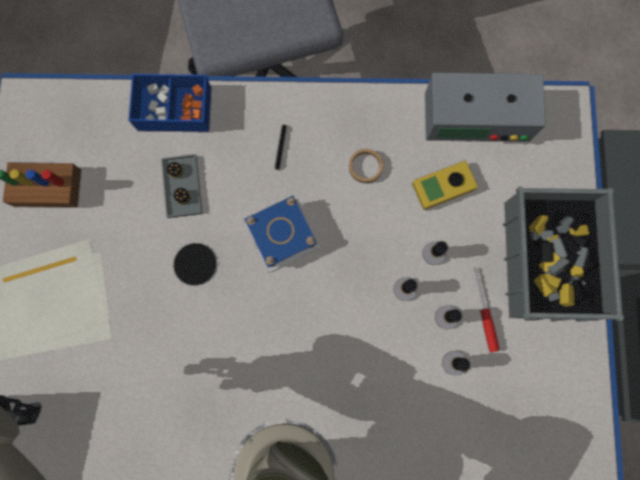

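View pics/side0.png

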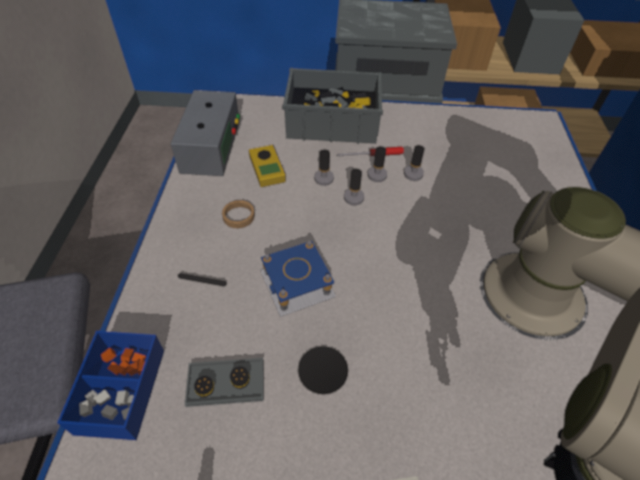

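Four look-alike hand presses show in the top picture, at pixels (437,250), (406,289), (450,316) and (458,362). The robot's left is image left, so the one meant is (406,289), at about (0.42, -0.27). The mat is at (195,264) and the plate's ring at (281,231). I'll go above the press for a close look, passing over the jig on the way to look at the plate.

```bash
cat >> h.py <<'E'
def Rd(yaw): # tool down, jaw axis (z) at angle yaw in the xy plane
    z=np.array([np.cos(yaw),np.sin(yaw),0]); x=np.array([0,0,-1.]); return np.column_stack([x,np.cross(z,x),z])
E
python3 - <<'E'
from h import *
for yaw in np.radians([-90,-60,-30,0,30,60,90,120,150]):
    print(round(np.degrees(yaw)),[ (lambda q: None if q is None else np.round(q,2)[[0,3,4,5]])(robot.solve_ik(p,Rd(yaw))) for p in ([.42,-.27,.06],[.55,.017,.1],[.478,.228,.06])])
R=robot.current_tool_rot(); robot.goto([.48,.02,.30],Rd(np.pi/2)); print(robot.current_time())
c=snap('wrist','w_jig.png')
for l in ['plate','jig']:
    for b in robot.boxes_of('wrist',l): 
        w=toW(c,b['position']); print(l,round(b['p'],2),w.round(4),proj(c,w).round(0))
robot.goto([.36,-.27,.25],Rd(np.pi/2)); print(robot.current_time())
c2=snap('wrist','w_press.png')
for b in robot.boxes_of('wrist','press_mid'):
        w=toW(c2,b['position']); print(round(b['p'],2),w.round(4),proj(c2,w).round(0))
np.savez('c.npz',**{k+n:v for n,cc in (('1',c),('2',c2)) for k,v in cc.items()})
a=cv2.imread('pics/w_jig.png');b=cv2.imread('pics/w_press.png')
E
```

```text
-90 [array([-0.81, -0.  ,  0.9 ,  0.76]), array([-0.18, -0.  ,  1.05,  1.39]), array([ 0.22, -0.  ,  0.94,  1.79])]
-60 [array([-0.81, -0.  ,  0.9 ,  0.24]), array([-0.18, -0.  ,  1.05,  0.87]), array([ 0.22, -0.  ,  0.94,  1.27])]
-30 [array([-0.81, -0.  ,  0.9 , -0.28]), array([-0.18, -0.  ,  1.05,  0.34]), array([ 0.22, -0.  ,  0.94,  0.75])]
0 [array([-0.81, -0.  ,  0.9 , -0.81]), array([-0.18, -0.  ,  1.05, -0.18]), array([ 0.22, -0.  ,  0.94,  0.22])]
30 [array([-0.81, -0.  ,  0.9 , -1.33]), array([-0.18, -0.  ,  1.05, -0.71]), array([ 0.22, -0.  ,  0.94, -0.3 ])]
60 [array([-0.81, -0.  ,  0.9 , -1.85]), array([-0.18, -0.  ,  1.05, -1.23]), array([ 0.22, -0.  ,  0.94, -0.82])]
90 [array([-0.81, -0.  ,  0.9 , -2.38]), array([-0.18, -0.  ,  1.05, -1.75]), array([ 0.22, -0.  ,  0.94, -1.35])]
120 [None, array([-0.18, -0.  ,  1.05, -2.28]), array([ 0.22, -0.  ,  0.94, -1.87])]
150 [array([-0.81, -0.  ,  0.9 ,  2.86]), array([-0.18, -0.  ,  1.05, -2.8 ]), array([ 0.22, -0.  ,  0.94, -2.39])]
3.0167
plate 0.63 [0.5455 0.0213 0.0623] [323. 253.]
jig 0.74 [0.5375 0.0233 0.0648] [325. 246.]
4.375
0.82 [ 0.2578 -0.3812  0.0522] [177.  67.]
0.67 [ 0.4132 -0.2729  0.047 ] [318. 253.]
0.66 [ 0.3532 -0.366   0.0452] [210. 187.]
0.66 [ 0.4977 -0.3455  0.0428] [244. 332.]
```

View pics/w_jig.png

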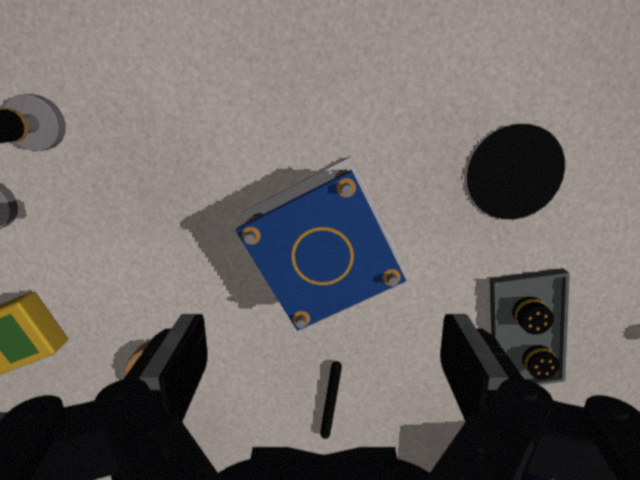

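View pics/w_press.png

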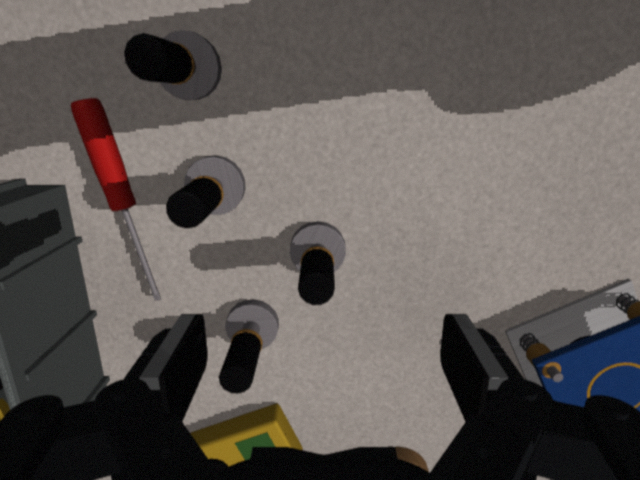

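The jig view shows the plate's ring at (323,256) and the mat at (516,171), with the plate turned about 25°. In the press view the chosen press has its foot at (318,248) and its handle top at (317,288). It is nearest the jig, so it is the leftmost. I'll compute positions from these.

Run:
```python
from h import *
d=np.load('c.npz'); g=lambda n:{k:d[k+n] for k in('camera_matrix','R','t')}
c1,c2=g('1'),g('2')
im=cv2.cvtColor(cv2.imread('pics/w_jig.png'),cv2.COLOR_BGR2HSV)
def cen(mask,win):
    m=np.zeros_like(mask);x0,y0,x1,y1=win;m[y0:y1,x0:x1]=mask[y0:y1,x0:x1]
    cs=max(cv2.findContours(m,cv2.RETR_EXTERNAL,cv2.CHAIN_APPROX_NONE)[0],key=cv2.contourArea); return cv2.fitEllipse(cs)
ring=cen(cv2.inRange(im,(10,90,60),(35,255,255)),(280,215,368,297)); print('ring',ring,ray(c1,ring[0],.06))
mat=cen(cv2.inRange(im,(0,0,0),(180,255,45)),(450,105,590,240)); print('mat',mat,ray(c1,mat[0],.004))
print('foot',ray(c2,(318,248),.014),'handle top',ray(c2,(317,288),.098))
ct=robot.calibration('top'); print('top foot',ray(ct,(406,289),.012),'ring',ray(ct,(281,231),.06),'mat',ray(ct,(195,264),.004))
c=[ray(c1,p,.072) for p in((347,187),(252,235),(302,319),(392,276))]; print('posts',np.round(c,3),np.mean(c,0))
```

```text
ring ((322.2134704589844, 255.63316345214844), (56.72344970703125, 60.90278244018555), 89.74339294433594) [0.54944145 0.02072528 0.06      ]
mat ((515.184326171875, 171.15512084960938), (87.98988342285156, 101.63947296142578), 50.810096740722656) [0.47437048 0.22705346 0.004     ]
foot [ 0.42063487 -0.27350178  0.014     ] handle top [ 0.42286069 -0.27326052  0.098     ]
top foot [ 0.42232295 -0.27731737  0.012     ] ring [0.54752505 0.01766786 0.06      ] mat [0.4746601  0.22583553 0.004     ]
posts [[ 0.477  0.043  0.072]
 [ 0.524 -0.046  0.072]
 [ 0.614  0.     0.072]
 [ 0.566  0.089  0.072]] [0.54531283 0.02174054 0.072     ]
```

Run:
```python
from h import *
X=np.array([.422,-.2735])
robot.set_gripper(.085)
robot.goto([*X,.20],Rd(np.pi/2)); robot.movel([*X,.055],rate=.1,stop_force=8)
print(robot.current_eef_pos(),robot.current_wrist_force())
robot.set_gripper(.02,f_grip=90)
print('open',robot.current_opening(),robot.current_wrist_force(),robot.current_moment())
robot.movel([*X,.20],rate=.12); robot.pause(.2)
print('held',robot.current_opening(),robot.current_wrist_force(),robot.current_time())
robot.goto([.548,.020,.20],Rd(np.pi/2)); robot.pause(.2)
print(robot.current_eef_pos(),robot.current_time(),robot.current_wrist_force())
snap('side','s1.png',(200,140,440,320),3)
```

```text
[ 0.42221494 -0.27371206  0.05547003] [-0.16769419 -0.29006077  0.27827258]
open 0.027939766350087273 [ 0.0722313  -0.73163606  3.35802064] [-0.00929126  0.07014982  0.01421766]
held 0.028855276371827707 [ 0.19650219 -0.62838826 -4.56271881] 8.825
[0.54798941 0.01896034 0.20003708] 10.2417 [ 0.53942172  0.93689669 -4.49574887]
```

View pics/s1.png

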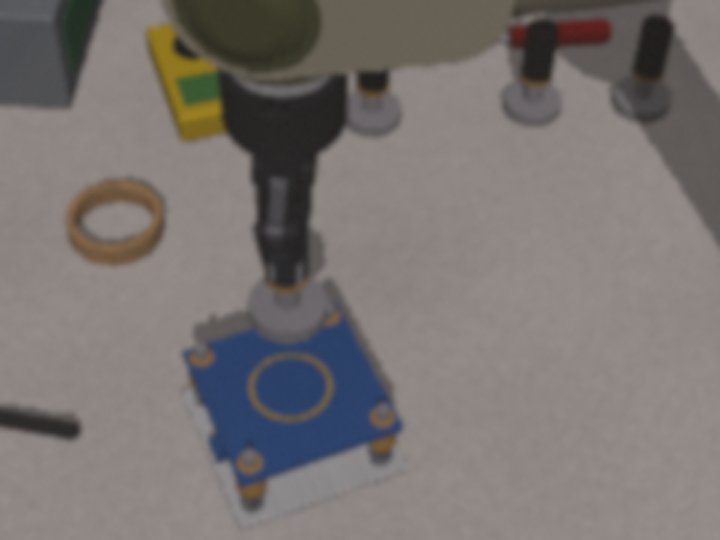

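The press is held and looks upright, and it hangs above the plate with its foot near (288,300) in the crop and the ring at (291,387). Next I'll lower it in small force-checked steps.

Run:
```python
from h import *
P=np.array([.5485,.020]); F0=-4.5
robot.movel([*P,.120],rate=.1); robot.pause(.15)
F0=robot.current_wrist_force()[2]; print('F0',F0)
def f(): 
    robot.pause(.1); return robot.current_wrist_force()[2]-F0
z=.120; log=[]; F=0
while z>.086:
    expect=3+.25*max(0,(.115-z)*1000)
    step=.0015 if F<2 or F<expect+1.2 else .0003
    z-=step; robot.movel([*P,z],rate=.012,stop_force=9)
    F=f(); log.append((round(z,4),round(robot.current_eef_pos()[2],4),round(F,1)))
    if F>12: break
print(log); print(robot.current_time(),robot.current_moment(),robot.current_wrist_force(),robot.current_eef_pos())
snap('side','s2.png',(200,160,440,320),3)
```

```text
F0 -5.484594506265798
[(0.1185, np.float64(0.1185), np.float64(0.5)), (0.117, np.float64(0.117), np.float64(0.4)), (0.1155, np.float64(0.1155), np.float64(0.9)), (0.114, np.float64(0.1142), np.float64(4.9)), (0.1137, np.float64(0.1138), np.float64(5.0)), (0.1134, np.float64(0.1134), np.float64(4.3)), (0.1119, np.float64(0.1119), np.float64(5.1)), (0.1116, np.float64(0.1117), np.float64(4.6)), (0.1101, np.float64(0.1101), np.float64(4.7)), (0.1086, np.float64(0.1087), np.float64(5.6)), (0.1071, np.float64(0.1071), np.float64(5.8)), (0.1056, np.float64(0.1056), np.float64(6.8)), (0.1053, np.float64(0.1053), np.float64(5.8)), (0.1038, np.float64(0.1038), np.float64(7.1)), (0.1035, np.float64(0.1035), np.float64(6.8)), (0.102, np.float64(0.1031), np.float64(10.8)), (0.1017, np.float64(0.1031), np.float64(10.9)), (0.1014, np.float64(0.1031), np.float64(10.9)), (0.1011, np.float64(0.1031), np.float64(12.7))]
18.125 [ 1.05408075e-01  6.02361751e-01 -8.01230581e-05] [-2.09213364  0.22385827  7.18535814] [0.54869391 0.02001081 0.10309983]
```

View pics/s2.png

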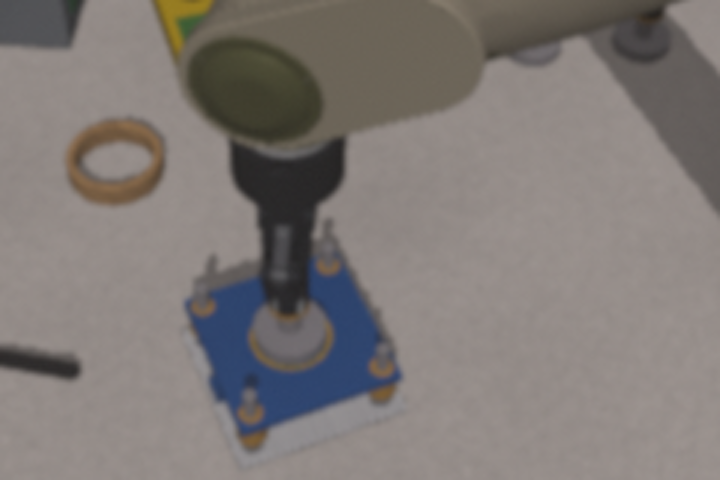

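The foot sits inside the ring on the plate (crop (290,335)) and the plate looks level. The force knee came at about 12 mm of travel, so the plate has bottomed. I'll raise the force to about 17 N and hold.

Run:
```python
from h import *
P=np.array([.5485,.020]); F0=-4.9
f=lambda:np.mean([robot.current_wrist_force()[2] for _ in range(5)])-F0
z=.1011; log=[]
for i in range(14):
    robot.pause(.1); F=f(); log.append((round(z,4),round(robot.current_eef_pos()[2],4),round(F,1)))
    if F>16.3: break
    z-=.0004; robot.movel([*P,z],rate=.01)
print(log)
for _ in range(4): robot.pause(.4); print(round(f(),1),robot.current_moment().round(2),robot.current_eef_pos().round(4), np.degrees(np.arccos(-robot.current_tool_rot()[2,0])).round(2))
print(robot.current_time())
snap('side','s3.png',(200,160,440,320),3)
```

```text
[(0.1011, np.float64(0.1031), np.float64(10.8)), (0.1007, np.float64(0.103), np.float64(25.9))]
25.9 [0.32 1.28 0.01] [0.5489 0.02   0.103 ] 0.46
26.2 [0.37 1.25 0.08] [0.549 0.02  0.103] 0.47
26.9 [ 0.33  1.26 -0.03] [0.549 0.02  0.103] 0.47
25.9 [0.32 1.27 0.02] [0.549 0.02  0.103] 0.46
20.3417
```

View pics/s3.png

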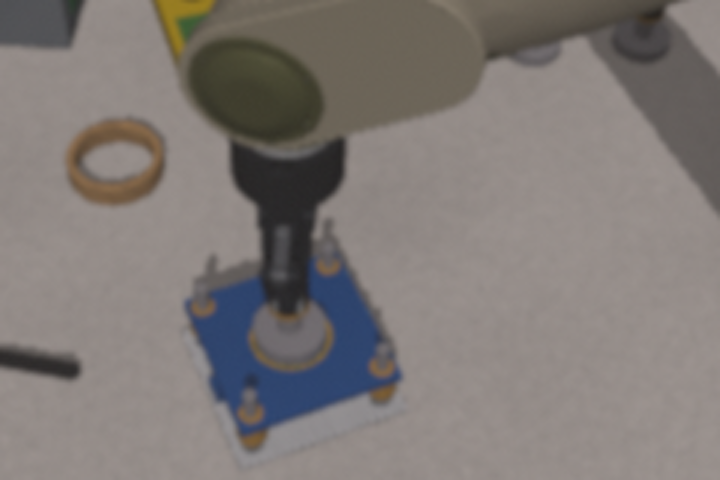

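The force went up to about 26 N, well below the crush limit but above the 14–22 N asked for. I'll ease to about 18 N, hold there, then rise and check the plate.

Run:
```python
from h import *
P=np.array([.5485,.020]); F0=-4.9
f=lambda:round(robot.current_wrist_force()[2]-F0,1)
z=.1007
for i in range(6):
    z+=.0003; robot.movel([*P,z],rate=.01); robot.pause(.1); print(round(z,4),f())
    if f()<19: break
for _ in range(4): robot.pause(.35); print('hold',f(),robot.current_moment().round(2))
robot.movel([*P,.125],rate=.03); robot.movel([*P,.20],rate=.12); robot.pause(.2)
print('held',robot.current_opening(),robot.current_wrist_force().round(2),robot.current_time())
M=[.4755,.2265]
robot.goto([*M,.15],Rd(np.pi/2)); robot.pause(.2)
print(robot.current_eef_pos(),robot.current_wrist_force().round(2),robot.current_time())
snap('side','s4.png',(180,160,440,420),2.3)
```

```text
0.101 24.1
0.1013 21.6
0.1016 19.1
0.1019 16.5
hold 17.0 [0.22 0.63 0.04]
hold 17.4 [0.14 0.67 0.02]
hold 16.7 [0.19 0.65 0.01]
hold 17.0 [0.19 0.71 0.04]
held 0.028346890806112395 [ 0.12 -0.03 -5.06] 25.0833
[0.47627918 0.22547487 0.15024563] [-0.29 -0.07 -4.14] 26.1833
```

View pics/s4.png

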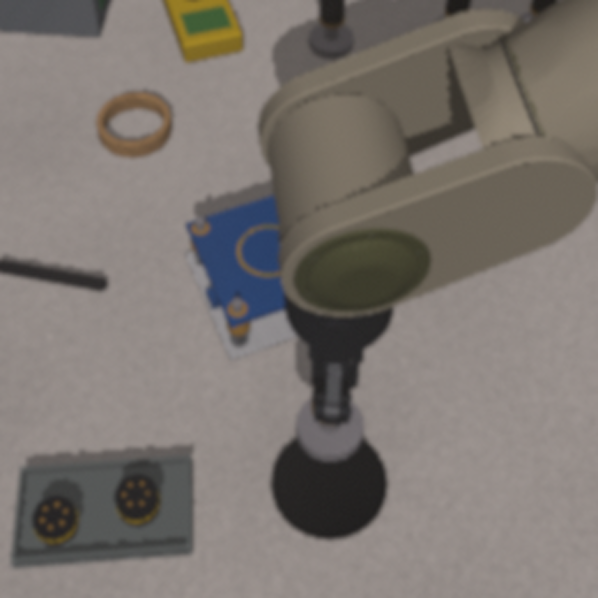

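The plate is back up and the press hangs over the mat (foot (330,432), mat (330,483)). Now I'll lower it, release it and check.

Run:
```python
from h import *
M=[.4755,.2265]
robot.movel([*M,.066],rate=.08); robot.pause(.1)
print(robot.movel([*M,.055],rate=.012,stop_force=4),robot.current_eef_pos(),robot.current_wrist_force().round(1))
robot.pause(.2); robot.set_gripper(.085); e=robot.current_eef_pos(); print(robot.current_wrist_force().round(1))
robot.movel([*M,.20],rate=.1); robot.goto([.33,.30,.30],Rd(np.pi/2)); robot.pause(.3)
print(robot.current_time())
c=snap('side','s5.png',(180,160,440,420),2.3)
for l in['press_mid','mat','plate']:
    for b in robot.boxes_of('side',l):
        w=toW(c,b['position']); print(l,round(b['p'],2),w.round(3),proj(c,w).round(0))
```

```text
True [0.47550228 0.22643571 0.05921611] [ 0.8 -0.6  4.9]
[ 1.   0.3 -0.4]
31.5917
press_mid 0.88 [ 0.265 -0.375  0.059] [413. 161.]
press_mid 0.84 [ 0.357 -0.361  0.032] [379. 170.]
press_mid 0.59 [ 0.511 -0.339  0.031] [323. 172.]
press_mid 0.58 [0.479 0.235 0.016] [321. 370.]
press_mid 0.26 [0.771 0.034 0.013] [201. 279.]
plate 0.84 [0.546 0.024 0.059] [298. 270.]
```

View pics/s5.png

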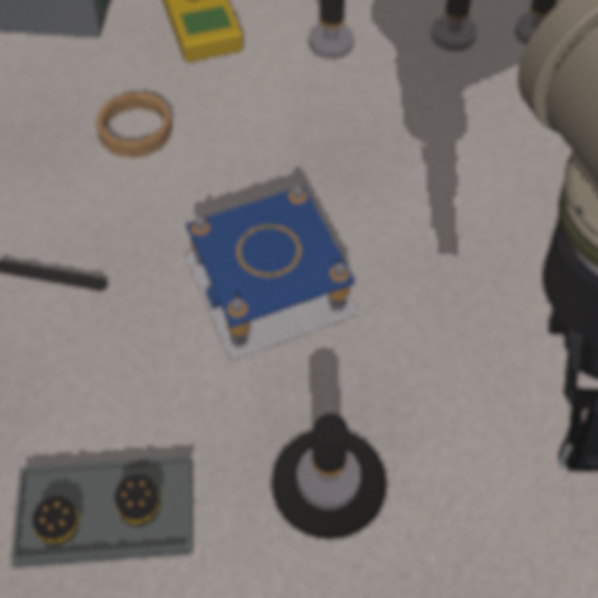

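The press stands upright in the middle of the mat (foot (330,478), mat (330,483)). The plate is up and level, the bystanders in view look untouched, and the gripper is clear.

```bash
python3 -c "
from h import *
robot.sign_off()"
```

```text
the job is handed in; nothing more can be done
```

I tested the connector, stood the hand press on the mat and handed the job in at about 32 s; no verdict came back.

- **Press chosen:** of four look-alikes I took the one farthest to the robot's left, at about (0.42, -0.27).
- **Pressing:** the plate bottomed out after about 12 mm of travel. The force first overshot the 14–22 N asked for, reaching about 26 N in all for some 2 s. That is roughly 20 N on the connector, half the crush limit. I then eased off and held about 17 N for over 1.4 s.
- **Level:** the tool was tilted by less than 0.5° at the 26 N press; I did not read it again at 17 N. I judged the plate level only from the side pictures, as there was no direct reading of its tilt.
- **Final check:** the last picture shows the plate up and level and the press upright, within a few millimetres of the mat's centre. The gripper is clear, and the things in that picture had not visibly moved. The screwdriver was outside that last crop, so I did not check it at the end.

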